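# Bring a scored acrylic screen to the breaking edge

### The arm

A 6-joint arm with a two-finger parallel gripper is mounted at the origin on the work surface. World frame = base frame: x ahead of the robot, y to its left, z up, the work surface at z = 0. Lengths are in m, angles in rad, forces in N, time in s.
With the tool pointing down it reaches from about 0.35 to 0.8 m from the base axis. Payload 7.3 kg.
Tool frame: the origin (TCP) lies at the very end of the fingers, on their centre line; the grasp point (between the pads) lies 19 mm behind it; z points along the fingers, y is the line along which they close (so a half turn about z gives the same grasp; the last joint's range is limited). The gripper opens to 85 mm and grips with 20 to 120 N. Pads are 22 mm wide; open, the fingers measure 114 mm over their backs; the gripper's body (76 mm by 85 mm) begins 54 mm behind the grasp point. The pads swing forward as they close: fully open they stand 13 mm farther back than shut.
Start: joints at [-1.329, 0.342, 1.524, -0, 1.275, -0.146], TCP at [0.199, -0.486, 0.231] pointing down, gripper open.
Joint ranges: [-2.53, 2.53], [-0.77, 2.02], [0.04, 2.7], [-1, 4.14], [0.28, 2.66], [-3.11, 3.11]. Speed limits (rad/s): [2.57, 2.57, 3.14, 3.14, 3.14, 3.14].

### API

Orientations are given as a unit quaternion [x, y, z, w].
In Python, from rig import ctrl, eyes gives the robot as it stands.
- The arm moves only by the shell command python3 -m crank 'ROWS' [FORCE]. ROWS is JSON, a list that holds one entry, the list of rows, each a list of 5 numbers: the opening, from 0 (shut) to 1 (fully open), then the shift along the tool's x, y, z in m, then the turn about the tool's z in rad. In form: [[[gripper, dx, dy, dz, turn], ...]]. A call has 1 to 10 rows; each row is the pose to reach, as a shift and turn from the pose commanded when the call began, along the tool's axes at that moment; what a row does not reach only later rows make up. A row lasts 1/10 s, in which the tool goes at most 50 mm and 8.59 degrees, less where a joint would pass 70% of its speed; a pose out of reach is approached as far as the arm can. A call with a gripper value outside its range is refused whole. The fingers move at their own pace and stop on an object; FORCE is the grip in N (left out, the last holds). Time passes only in rows, so rows that repeat a pose let the fingers close. It gives the time, the measured TCP pose, the force, the opening and the grip force at its end, in the units of the state.
- ctrl.get_obs(): the state, without advancing time (a new reading comes with each control period).
- eyes.get_image(name): name is "side" or "top" or "wrist"; returns the picture (420x560x3 uint8, red, green, blue); there is no depth.
- eyes.camera_params(name): a dict with "mtx" (3x3 intrinsics, pixels), "dist" ([k1, k2, p1, p2, k3] as OpenCV has them; the pictures are not rectified), "R" (3x3) and "t" (3): a world point X has camera coordinates R X + t; the wrist camera has in their place "T_tool_cam" (4x4, takes a point from camera to tool coordinates, whose origin is the TCP and whose axes are the flange's). Camera axes: x right, y down, z forward; pixel columns grow to the right and rows downward; lengths in m; the calibration is good to about 2 mm. A picture is of the moment at which its call begins: read the wrist's pose just before it. camera_params takes no time and is no camera call.
- ctrl.finish_job(): hands the job in; it is judged then, once.
The state is a dict: "clock": time; "joint_positions": joint angles; "joint_vel": joint speeds; "joint_efforts": joint torques, N m; "tool_pos": TCP position; "ee_rot": TCP orientation; "force": force on the tool from outside, world axes, zero at the start; "wrist_torque": the same for the moment, N m; "gripper_width": finger opening in m; "gripper_force": force on a finger pad.
Only numpy, scipy, OpenCV 4.12 (cv2) and the standard library are available. Lean on these libraries where they do the work, as an engineer would, in place of code of your own. Each camera call takes 0.05 s, during which the arm holds its last target. There are 200 camera calls.

### The job

Slide the scored amber acrylic sheet over the dark granite slab with your fingertips until its white score line lies right along the slab's far edge (the long edge away from the robot), so that just the narrow strip beyond the line overhangs, square to the edge and ready to be snapped off. Only push it: it stays flat on the slab and is never lifted. Leave the cutter, the steel rule, the tube, the beaker and the jar where they are.

Things in the scene. Friction and masses are not known exactly. Their poses are not given: they have to be found in the camera images.
- sheet: Loose opaque amber acrylic sheet, 130 (x) x 120 (y) x 6 mm, 0.1 kg, flat on the slab. Origin: centre of underside, z up; x points to the end that is to overhang. White score line 2 mm wide along y at x = +25 mm, i.e. 40 mm from the +x end. Starts wholly on the slab, turned up to 17 degrees from square, line about 65 to 110 mm short of the edge. Slides at under 2 N, stops when the push stops.
- line_left (a point): Left (+y) end of the score line, on the sheet's top face; sheet frame (25, 60, 6) mm.
- line_right (a point): Right (-y) end of the score line, on the sheet's top face; sheet frame (25, -60, 6) mm.
- slab: Fixed dark grey granite slab on four short rubber feet, 250 (x) x 320 (y) mm, flat top 40 mm above the bench. Origin: centre of its underside on the bench; x points away from the robot at right angles to the far edge, y along that edge, z up.
- edge (a point): Middle of the slab's far (+x) top edge, slab frame (125, 0, 40) mm; axes as the slab's: x straight out over the edge, y along it, z up. The score line is to lie along this edge.
- cutter: Bystander: yellow and black plastic-scoring cutter, 155 x 21 x 14 mm, lying along x on the slab near its left side. Origin at underside, 5 mm behind mid-length.
- rule: Bystander: steel rule 165 x 22 x 2 mm, lying along x on the slab near its right side. Origin: centre of underside.
- tube: Bystander: self-standing 50 ml tube with red cap, 34 mm diameter, 116 mm tall, on the bench right of the slab. Origin: centre of underside.
- beaker: Bystander: glass beaker, 68 mm diameter, 92 mm tall, on the bench left of the slab. Origin: centre of underside.
- jar: Bystander: amber glass jar with white cap, 52 mm diameter, 75 mm tall, on the bench right of the slab. Origin: centre of underside.
Things that resemble listed ones, but are neither listed nor needed, are in the scene too. There is more than one size of the sheet; the one meant has the size given above.

How it is judged:
By the outcome, as a careful person would: the job done as asked, in the order asked, and still so for the second after the job is handed in, with the robot touching nothing.
It also fails if it takes over 35 s, if anything falls off the work surface, if the arm or the gripper's body presses on something with over 40 N, if the wrist force passes 120 N, or if a joint passes its speed limit or range.

## Working session

There is one attempt and no reset: what is moved stays moved. The work goes in short steps, Python scripts to look and compute and a shell command to move; the robot and the scene stay as the last step left them, time stands still between calls to the robot, and variables do not carry over. Pictures are saved under pics/ and viewed, at most 12 in all, crops included, and the job is handed in when it is done.

```bash
mkdir -p pics; ls; python3 - <<'E'
from rig import ctrl, eyes
import cv2, numpy as np
o=ctrl.get_obs(); print(o['clock'],o['tool_pos'],o['ee_rot'])
for n in ("top","side"):
    cv2.imwrite(f'pics/{n}0.png',eyes.get_image(n)[:,:,::-1])
    p=eyes.camera_params(n); print(n,p['mtx'],p['dist'],-np.array(p['R']).T@p['t'],p['R'])
print(eyes.camera_params("wrist"))
E
```

```text
pics
0.0 [ 0.19842874 -0.4856095   0.23062155] [ 9.81263609e-01  1.92668360e-01 -4.05524615e-05 -7.94998919e-04]
top [[387.50390452   0.         277.84852516]
 [  0.         387.50390452 206.94833731]
 [  0.           0.           1.        ]] [-0.07461101  0.          0.          0.          0.        ] [0.40757733 0.05822212 0.92954201] [[-0.0085831  -0.99927773  0.03701822]
 [-0.9993822   0.0073105  -0.03437691]
 [ 0.03408146 -0.03729041 -0.99872312]]
side [[441.43138019   0.         274.86190423]
 [  0.         441.43138019 213.3567659 ]
 [  0.           0.           1.        ]] [-0.01148053  0.          0.          0.          0.        ] [0.24187407 0.73806589 0.80915737] [[-0.96468515 -0.26281757 -0.0175923 ]
 [-0.17745873  0.69782172 -0.69394038]
 [ 0.19465601 -0.66631207 -0.71981752]]
{'mtx': array([[301.21211007,   0.        , 279.87755722],
       [  0.        , 301.21211007, 207.35281208],
       [  0.        ,   0.        ,   1.        ]]), 'dist': array([-0.03134285,  0.        ,  0.        ,  0.        ,  0.        ]), 'T_tool_cam': array([[ 6.99943931e-04, -9.49561266e-01, -3.13580790e-01,
         8.05863275e-02],
       [ 9.99997399e-01, -1.61294348e-05,  2.28093690e-03,
        -1.84020628e-04],
       [-2.17094722e-03, -3.13581571e-01,  9.49558785e-01,
        -1.42388016e-01],
       [ 0.00000000e+00,  0.00000000e+00,  0.00000000e+00,
         1.00000000e+00]])}
```

View pics/top0.png

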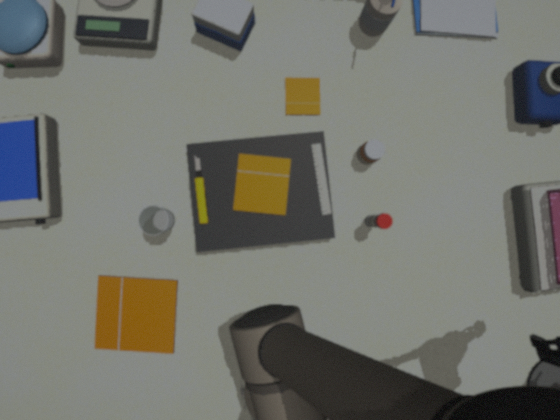

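View pics/side0.png

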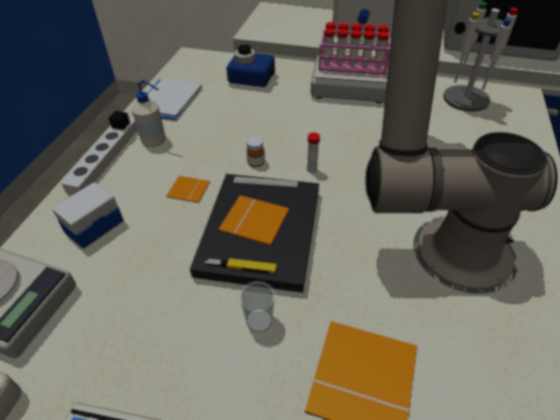

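The amber pieces are the one on the slab at top (262,185), a smaller one beyond it at (303,95), and a larger one on the bench at (136,314). The piece on the slab is the one meant, because it lies on the slab and should measure 130x120 mm. I'll check its size and confirm in a crop.

```bash
cat > h.py <<'E'
import numpy as np, cv2
from rig import ctrl, eyes
from scipy.spatial.transform import Rotation as Ro
def cam(n,o=None):
    p=eyes.camera_params(n); K=np.array(p['mtx']); d=np.array(p['dist'])
    if n=='wrist':
        T=np.array(p['T_tool_cam']); Rw=Ro.from_quat(o['ee_rot']).as_matrix()
        C=np.array(o['tool_pos'])+Rw@T[:3,3]; Rc=Rw@T[:3,:3]
    else:
        Rc=np.array(p['R']).T; C=-Rc@np.array(p['t'])
    return K,d,Rc,C
def rays(c,px):
    K,d,Rc,C=c
    u=cv2.undistortPoints(np.float64(px).reshape(-1,1,2),K,d)[:,0]
    return np.c_[u,np.ones(len(u))]@Rc.T
def plane(c,px,z):
    r=rays(c,px); return c[3]+r*((z-c[3][2])/r[:,2])[:,None]
def tri(c1,p1,c2,p2):
    out=[]
    for a,b in zip(rays(c1,p1),rays(c2,p2)):
        s=np.linalg.lstsq(np.c_[a,-b],c2[3]-c1[3],rcond=None)[0]
        out.append((c1[3]+a*s[0]+c2[3]+b*s[1])/2)
    return np.array(out)
def quad(mask,seed=None):
    mask=cv2.morphologyEx(mask,cv2.MORPH_CLOSE,np.ones((7,7),np.uint8))
    cs=cv2.findContours(mask,cv2.RETR_EXTERNAL,cv2.CHAIN_APPROX_NONE)[0]
    c=[c for c in cs if cv2.pointPolygonTest(cv2.convexHull(c),seed,False)>0]
    c=cv2.convexHull(max(c,key=cv2.contourArea))
    # straight-side fit: start from 4-point approx, refit each side
    q=cv2.approxPolyN(c,4)[0] if hasattr(cv2,'approxPolyN') else cv2.boxPoints(cv2.minAreaRect(c))
    pts=max(cs,key=lambda k:cv2.contourArea(k) if cv2.pointPolygonTest(cv2.convexHull(k),seed,False)>0 else 0)[:,0].astype(float)
    q=q.reshape(4,2).astype(float); L=[]
    for i in range(4):
        a,b=q[i],q[(i+1)%4]; n=np.linalg.norm(b-a); t=(b-a)/n; r=pts-a
        m=(abs(r@np.array([-t[1],t[0]]))<3)&(r@t>.1*n)&(r@t<.9*n)
        vx,vy,x,y=cv2.fitLine(np.float32(pts[m]),cv2.DIST_HUBER,0,.01,.01).ravel(); L.append(np.cross([x,y,1],[x+vx,y+vy,1]))
    out=[]
    for i in range(4):
        p=np.cross(L[i-1],L[i]); out.append(p[:2]/p[2])
    return np.array(out)
def amber(im):
    h=cv2.cvtColor(im,cv2.COLOR_RGB2HSV); return cv2.inRange(h,(8,150,90),(28,255,255))
E
python3 - <<'E'
from h import *
np.set_printoptions(precision=4,suppress=True)
ims={n:eyes.get_image(n) for n in('top','side')}
seeds={'top':(262,185),'side':(255,220)}
Q={};S={}
for n in ims:
    im=ims[n]; h=cv2.cvtColor(im,cv2.COLOR_RGB2HSV)
    Q[n]=quad(amber(im),seeds[n])
    dark=cv2.inRange(h,(0,0,0),(180,255,75))|amber(im)
    S[n]=quad(dark,(225.,160.) if n=='top' else (215.,255.))
    print(n,'sheet',Q[n].tolist(),'slab',S[n].tolist())
    v=im.copy()
    for q,col in((Q[n],(0,255,0)),(S[n],(255,0,255))):
        cv2.polylines(v,[np.int32(q.round())],True,col,1)
    ims[n+'v']=v
C={n:cam(n) for n in('top','side')}
def order(n,q,z):
    P=plane(C[n],q,z); c=P.mean(0); a=np.arctan2(*(P-c)[:,1::-1].T); i=np.argsort(a); return q[i],P[i]
for nm,D,z in(('sheet',Q,.046),('slab',S,.04)):
    a,Pa=order('top',D['top'],z); b,Pb=order('side',D['side'],z)
    print(nm,'plane top\n',Pa,'\nplane side\n',Pb,'\ntri\n',tri(C['top'],a,C['side'],b))
    print('sides',np.linalg.norm(np.roll(Pa,-1,0)-Pa,axis=1))
t=cv2.resize(ims['topv'][120:260,170:350],None,fx=4,fy=4,interpolation=cv2.INTER_CUBIC)
cv2.imwrite('pics/crop1.png',t[:,:,::-1])
E
```

```text
top sheet [[289.6872401240581, 158.8562291330813], [284.34343214046885, 214.27636048339616], [233.1009214482368, 209.22989243408298], [239.196424047251, 153.8337811328015]] slab [[333.119845388925, 236.539896754923], [197.06711988900682, 251.349663596239], [186.74408132267075, 144.83719828745984], [321.3516728415842, 132.53020670567884]]Traceback (most recent call last):
  File "<stdin>", line 6, in <module>
RuntimeError: dictionary changed size during iteration
```

```bash
python3 - <<'E'
from h import *
np.set_printoptions(precision=4,suppress=True)
ims={n:cv2.imread(f'pics/{n}0.png')[:,:,::-1].copy() for n in('top','side')}
seeds={'top':(262,185),'side':(255,220)}
Q={};S={}
for n in list(ims):
    im=ims[n]; h=cv2.cvtColor(im,cv2.COLOR_RGB2HSV)
    Q[n]=quad(amber(im),seeds[n])
    dark=cv2.inRange(h,(0,0,0),(180,255,75))|amber(im)
    S[n]=quad(dark,(225.,160.) if n=='top' else (215.,255.))
    v=im.copy()
    for q,col in((Q[n],(0,255,0)),(S[n],(255,0,255))):
        cv2.polylines(v,[np.int32(q.round())],True,col,1)
    ims[n+'v']=v
C={n:cam(n) for n in('top','side')}
def order(n,q,z):
    P=plane(C[n],q,z); c=P.mean(0); a=np.arctan2(*(P-c)[:,1::-1].T); i=np.argsort(a); return q[i],P[i]
for nm,D,z in(('sheet',Q,.046),('slab',S,.04)):
    a,Pa=order('top',D['top'],z); b,Pb=order('side',D['side'],z)
    print(nm,'plane top\n',Pa,'\nplane side\n',Pb,'\ntri\n',tri(C['top'],a,C['side'],b))
    print('sides',np.linalg.norm(np.roll(Pa,-1,0)-Pa,axis=1))
t=cv2.resize(ims['topv'][120:260,170:350],None,fx=4,fy=4,interpolation=cv2.INTER_CUBIC)
s=cv2.resize(ims['sidev'][160:300,180:340],None,fx=4,fy=4,interpolation=cv2.INTER_CUBIC)
cv2.imwrite('pics/crop1.png',t[:,:,::-1])
cv2.imwrite('pics/crop2.png',s[:,:,::-1])
E
```

```text
sheet plane top
 [[ 0.4213  0.0107  0.046 ]
 [ 0.5473 -0.0031  0.046 ]
 [ 0.5604  0.1125  0.046 ]
 [ 0.4331  0.1275  0.046 ]] 
plane side
 [[ 0.4218  0.0059  0.046 ]
 [ 0.5512 -0.0083  0.046 ]
 [ 0.5639  0.1126  0.046 ]
 [ 0.4334  0.1267  0.046 ]] 
tri
 [[ 0.4209  0.0109  0.0511]
 [ 0.5475 -0.0023  0.0523]
 [ 0.5619  0.1129  0.0467]
 [ 0.4331  0.1274  0.0469]]
sides [0.1267 0.1163 0.1282 0.1174]
slab plane top
 [[ 0.3683 -0.1018  0.04  ]
 [ 0.6108 -0.0783  0.04  ]
 [ 0.5829  0.234   0.04  ]
 [ 0.3381  0.2103  0.04  ]] 
plane side
 [[ 0.3666 -0.1025  0.04  ]
 [ 0.6131 -0.0854  0.04  ]
 [ 0.5819  0.2535  0.04  ]
 [ 0.3348  0.2307  0.04  ]] 
tri
 [[ 0.3674 -0.1019  0.0403]
 [ 0.6092 -0.0771  0.0478]
 [ 0.5895  0.2391  0.0176]
 [ 0.337   0.2146  0.0158]]
sides [0.2437 0.3135 0.2459 0.3135]
```

View pics/crop1.png

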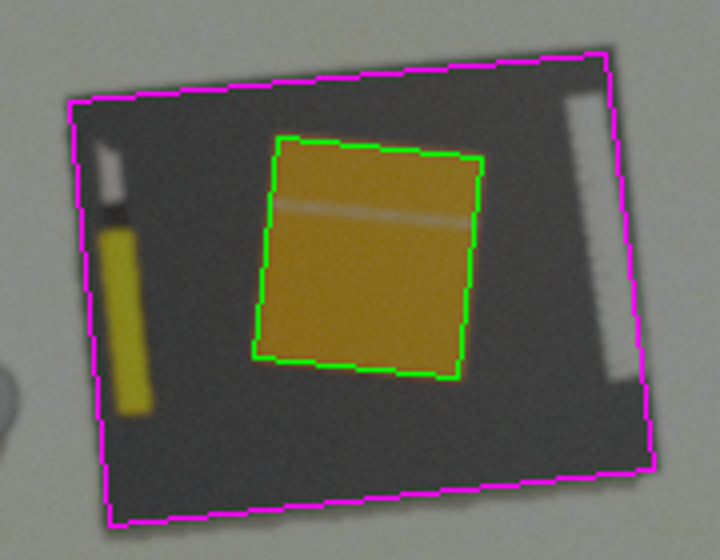

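View pics/crop2.png

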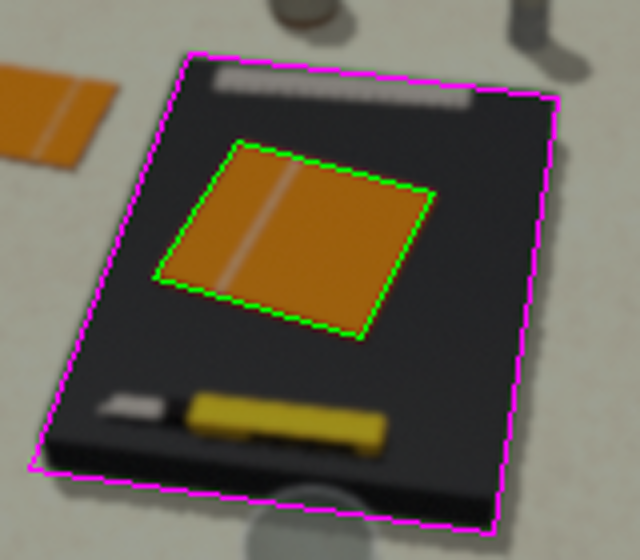

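The crops confirm it: the outlined sheet measures about 129x119 mm, its white line lies about 40 mm from the far end (crop1 y≈205-222), and there is free slab behind it. The slab is turned about +5.3° and the sheet about -6°. I'll push its rear edge with both open fingertips set square to the slab.

```bash
python3 -m crank '[[[1,0.04,-0.035,0,0.03],[1,0.08,-0.07,0,0.06],[1,0.12,-0.10,0,0.09],[1,0.16,-0.135,0,0.12],[1,0.20,-0.17,0,0.15],[1,0.24,-0.20,0,0.18],[1,0.28,-0.235,0,0.21],[1,0.32,-0.27,0,0.24],[1,0.36,-0.305,0,0.27],[1,0.395,-0.335,0,0.295]]]'; python3 - <<'E'
from h import *
np.set_printoptions(precision=4,suppress=True)
o=ctrl.get_obs(); R=Ro.from_quat(o['ee_rot']).as_matrix(); print(o['tool_pos'],R, o['force'])
print('delta',R.T@(np.array([.3815,.0555,.10])-o['tool_pos']),'yaw',np.degrees(np.arctan2(R[1,0],R[0,0])))
im=eyes.get_image('wrist'); cv2.imwrite('pics/w1.png',im[:,:,::-1])
E
```

```text
clock: 1.2
tool_pos: [0.4298, -0.0406, 0.2314]
ee_rot: [0.999, 0.046, 0.0, 0.0]
force: [1.6, -1.3, 0.3]
gripper_width: 0.0855
gripper_force: 0.0
[ 0.4298 -0.0406  0.2314] [[ 0.9958  0.0915  0.0004]
 [ 0.0915 -0.9958 -0.0003]
 [ 0.0004  0.0004 -1.    ]] [ 1.6379 -1.2596  0.3318]
delta [-0.0394 -0.1002  0.1314] yaw 5.248411907717823
```

View pics/w1.png

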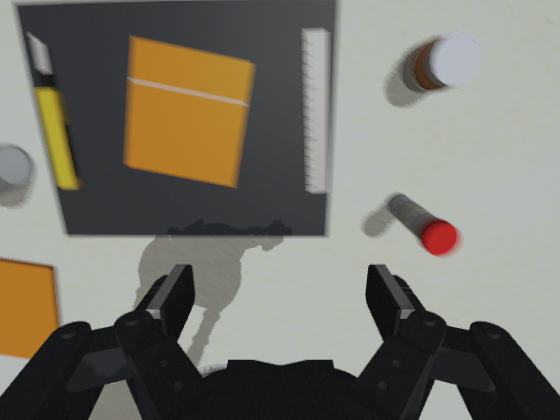

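The wrist view shows the slab, with its far edge at row ~3 and its rear edge at row ~236. The sheet's corners are at about (131,37), (255,64), (236,187) and (124,165). Next I'll move behind the sheet and measure from there.

```bash
python3 -m crank '[[[1,-0.01,-0.03,0.02,0],[1,-0.025,-0.06,0.04,0],[1,-0.035,-0.09,0.06,0],[1,-0.04,-0.10,0.07,0],[1,-0.04,-0.10,0.07,0],[1,-0.04,-0.10,0.07,0]]]'; cat > m.py <<'E'
from h import *
np.set_printoptions(precision=4,suppress=True)
def look(fn):
    o=ctrl.get_obs(); im=eyes.get_image('wrist'); cv2.imwrite(fn,im[:,:,::-1]); return o,im
def fit(pts):
    vx,vy,x,y=cv2.fitLine(np.float32(pts),cv2.DIST_HUBER,0,.01,.01).ravel(); return (x,y),(vx,vy)
def ang(P): d=P[1]-P[0]; d=d*np.sign(d[1]); return np.degrees(np.arctan2(-d[0],d[1]))
E
python3 - <<'E'
from m import *
o,im=look('pics/w2.png'); R=Ro.from_quat(o['ee_rot']).as_matrix(); print(o['tool_pos'],o['force'])
c=cam('wrist',o)
q=quad(amber(im),(280.,150.)); print(q)
for z in(.04,.046): print(plane(c,q,z))
print('delta',R.T@(np.array([.3815,.0555,.06])-o['tool_pos']))
E
```

```text
clock: 1.85
tool_pos: [0.3808, 0.053, 0.1617]
ee_rot: [0.999, 0.047, 0.0, 0.0]
force: [0.6, 0.5, -0.2]
gripper_width: 0.0853
gripper_force: 0.0
[0.3808 0.053  0.1617] [ 0.5785  0.543  -0.243 ]
[[377.6265  -0.    ]
 [336.0066 162.8669]
 [198.345  134.9839]
 [214.7866  -0.    ]]
[[ 0.5477 -0.0069  0.04  ]
 [ 0.4202  0.0065  0.04  ]
 [ 0.4331  0.1277  0.04  ]
 [ 0.5356  0.117   0.04  ]]
[[ 0.5457 -0.0053  0.046 ]
 [ 0.4212  0.0077  0.046 ]
 [ 0.4337  0.1262  0.046 ]
 [ 0.5339  0.1157  0.046 ]]
delta [ 0.0008 -0.0025  0.1017]
```

View pics/w2.png

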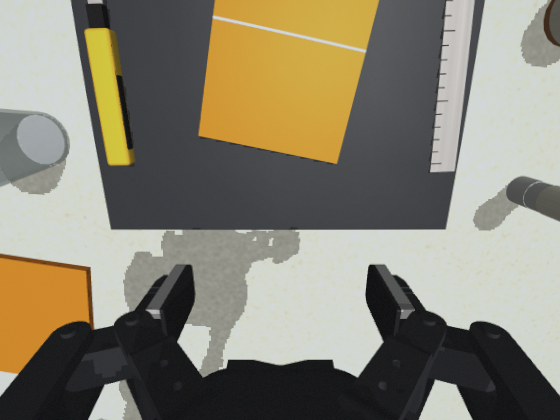

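The rear corners are at (198,135) and (336,163), the slab's rear edge is at row 229, and the rear corridor is clear. Next is the two-place height check, then the descent.

```bash
python3 - <<'E'
from m import *
im1=cv2.imread('pics/w1.png')[:,:,::-1].copy(); im2=cv2.imread('pics/w2.png')[:,:,::-1].copy()
q4=lambda R:R
o1=dict(tool_pos=[.4298,-.0406,.2314],ee_rot=Ro.from_matrix([[.9958,.0915,.0004],[.0915,-.9958,-.0003],[.0004,.0004,-1]]).as_quat())
o2=ctrl.get_obs(); c1=cam('wrist',o1);c2=cam('wrist',o2)
a=quad(amber(im1),(190.,120.)); b=quad(amber(im2),(280.,100.))
lo=lambda q:q[np.argsort(-q[:,1])[:2]]
print('sheet rear tri',tri(c1,lo(a),c2,lo(b)))
D=[]
for im,s in((im1,(90.,200.)),(im2,(150.,190.))):
    g=cv2.cvtColor(im,cv2.COLOR_RGB2HSV)
    m=cv2.inRange(g,(0,0,0),(180,255,100)); m[250 if s[1]<195 else 237:]=0
    m[240:]=0; D.append(m)
# slab rear edge rows along columns -> line, left/right rear corners read from pictures
def rear(im,cols,r0):
    g=cv2.cvtColor(im,cv2.COLOR_RGB2GRAY).astype(int); return fit([(c,r0+np.argmax(np.diff(g[r0:r0+30,c]))+.5) for c in cols])
print(rear(im2,range(320,440,5),212),rear(im2,range(115,155,4),212),rear(im1,range(295,322,3),222),rear(im1,range(75,150,5),222))
print('slab corners tri',tri(c1,[[67,236],[328,236]],c2,[[111,229.5],[446,229.5]]))
def far(im,cols):
    g=cv2.cvtColor(im,cv2.COLOR_RGB2GRAY).astype(int); return fit([(c,np.argmin(np.diff(g[0:14,c]))+.5) for c in cols])
(x,y),(u,v)=far(im1,range(30,300,5)); print(x,y,v/u)
P=plane(c1,[[30,y+(30-x)*v/u],[320,y+(320-x)*v/u]],.04); print('far edge',P,ang(P))
E
python3 -m crank '[[[1,0,-0.002,0.03,0],[1,0,-0.002,0.06,0],[1,0,-0.002,0.085,0],[1,0,-0.002,0.10,0],[1,0,-0.002,0.105,0],[1,0,-0.002,0.11,0],[1,0,-0.002,0.11,0]]]'
```

```text
sheet rear tri [[0.4235 0.0091 0.0528]
 [0.4372 0.1231 0.0602]]
((np.float32(374.0), np.float32(229.5)), (np.float32(1.0), np.float32(0.0))) ((np.float32(133.0), np.float32(229.4)), (np.float32(0.99990696), np.float32(0.0136418585))) ((np.float32(307.0), np.float32(235.5)), (np.float32(1.0), np.float32(0.0))) ((np.float32(111.5), np.float32(234.4)), (np.float32(0.9999775), np.float32(0.006699396)))
slab corners tri [[ 0.3437  0.2047  0.0498]
 [ 0.3712 -0.1039  0.0471]]
168.6478 1.374309 -0.013087799
far edge [[ 0.5886  0.2203  0.04  ]
 [ 0.6142 -0.063   0.04  ]] 5.15437971864955
clock: 2.6
tool_pos: [0.3807, 0.0548, 0.0515]
ee_rot: [0.999, 0.046, 0.0, 0.0]
force: [0.2, -0.1, -0.2]
gripper_width: 0.0853
gripper_force: 0.0
```

```bash
python3 -m crank '[[[1,0,0,0.003,0],[1,0,0,0.005,0],[1,0,0,0.005,0]]]'; python3 -m crank '[[[1,0,0,0.001,0],[1,0,0,0.002,0],[1,0,0,0.003,0],[1,0,0,0.003,0]]]'; python3 - <<'E'
from m import *
o,im=look('pics/w3.png'); print(o['force'])
E
```

```text
clock: 2.9
tool_pos: [0.3802, 0.0552, 0.0464]
ee_rot: [0.999, 0.046, 0.0, 0.0]
force: [0.6, -1.6, 0.1]
gripper_width: 0.0852
gripper_force: 0.0
clock: 3.3
tool_pos: [0.38, 0.0552, 0.0432]
ee_rot: [0.999, 0.046, -0.0, 0.0]
force: [-0.3, -0.1, -0.1]
gripper_width: 0.085
gripper_force: 0.0
[-0.2619 -0.1487 -0.1481]
```

View pics/w3.png

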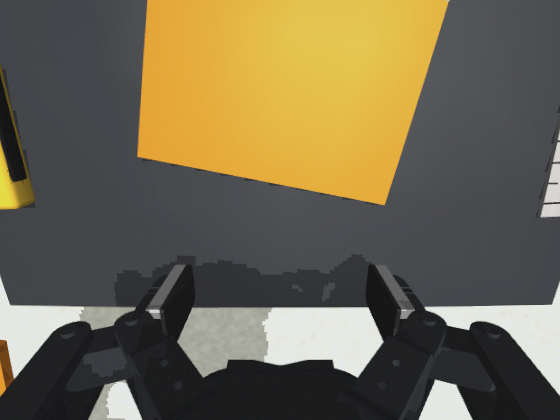

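The sheet's rear corners are at (138,157) and (385,205), and the fingertips at (180,265) and (378,265) are behind the sheet and still above the slab. I'll go on down and feel for the slab.

```bash
python3 -m crank '[[[1,0,0,0.002,0],[1,0,0,0.004,0],[1,0,0,0.005,0],[1,0,0,0.006,0],[1,0,0,0.006,0]]]' | sed -n 2,4p; python3 -m crank '[[[1,0,0,0.001,0],[1,0,0,0.002,0],[1,0,0,0.003,0],[1,0,0,0.003,0]]]'| sed -n 2,4p;  python3 -m crank '[[[1,0,0,0.001,0],[1,0,0,0.002,0],[1,0,0,0.003,0],[1,0,0,0.003,0]]]'| sed -n 2,4p
```

```text
tool_pos: [0.38, 0.0552, 0.0371]
ee_rot: [0.999, 0.046, -0.0, 0.0]
force: [0.6, 0.7, 0.1]
tool_pos: [0.38, 0.0552, 0.0342]
ee_rot: [0.999, 0.046, -0.0, 0.0]
force: [-0.6, -0.1, -0.4]
tool_pos: [0.38, 0.0552, 0.0311]
ee_rot: [0.999, 0.046, -0.0, 0.0]
force: [-0.1, 0.8, -0.1]
```

```bash
for i in 1 2; do python3 -m crank '[[[1,0,0,0.001,0],[1,0,0,0.001,0],[1,0,0,0.001,0]]]' | sed -n 2,4p;done
```

```text
tool_pos: [0.3801, 0.0552, 0.0303]
ee_rot: [0.999, 0.046, -0.0, 0.0]
force: [0.6, -0.4, -0.6]
tool_pos: [0.38, 0.0552, 0.0293]
ee_rot: [0.999, 0.046, -0.0, 0.0]
force: [0.3, 0.0, -0.8]
```

```bash
python3 -m crank '[[[1,0,0,0.001,0],[1,0,0,0.001,0],[1,0,0,0.001,0]]]' | sed -n 2,4p; 
```

```text
tool_pos: [0.38, 0.0552, 0.0282]
ee_rot: [0.999, 0.046, -0.0, 0.0]
force: [-0.7, -0.1, 0.2]
```

```bash
python3 -m crank '[[[1,0,0,0.001,0],[1,0,0,0.001,0],[1,0,0,0.001,0]]]' | sed -n 2,4p; python3 -m crank '[[[1,0,0,0.0005,0],[1,0,0,0.0005,0],[1,0,0,0.0005,0]]]' | sed -n 2,4p
```

```text
tool_pos: [0.38, 0.0552, 0.0272]
ee_rot: [0.999, 0.046, -0.0, 0.0]
force: [0.6, 0.6, 0.1]
tool_pos: [0.3801, 0.0552, 0.0269]
ee_rot: [0.999, 0.046, 0.0, 0.0]
force: [-0.1, 0.0, 2.7]
```

Contact with the slab is at TCP z = 0.027. I'll back off 1.5 mm and push.

```bash
python3 -m crank '[[[1,0,0,-0.0015,0],[1,0.005,0,-0.0015,0],[1,0.012,0,-0.0015,0],[1,0.02,0,-0.0015,0],[1,0.028,0,-0.0015,0],[1,0.036,0,-0.0015,0],[1,0.044,0,-0.0015,0],[1,0.050,0,-0.0015,0],[1,0.055,0,-0.0015,0],[1,0.06,0,-0.0015,0]]]';  python3 -m crank '[[[1,0.005,0,0,0],[1,0.01,0,0,0],[1,0.015,0,0,0],[1,0.02,0,0,0],[1,0.025,0,0,0],[1,0.030,0,0,0],[1,0.034,0,0,0],[1,0.037,0,0,0],[1,0.038,0,0,0],[1,0.038,0,0,0]]]'
python3 - <<'E'
from m import *
o,im=look('pics/w4.png'); print(o['tool_pos'],o['force'])
E
```

```text
clock: 7.15
tool_pos: [0.44, 0.0608, 0.0282]
ee_rot: [0.999, 0.046, -0.0, 0.0]
force: [-0.8, -0.6, 0.7]
gripper_width: 0.0852
gripper_force: 0.6
clock: 8.15
tool_pos: [0.4779, 0.0643, 0.0283]
ee_rot: [0.999, 0.046, 0.0, 0.0]
force: [-0.4, -0.6, -0.1]
gripper_width: 0.0852
gripper_force: 0.0
[0.4779 0.0643 0.0283] [-0.354  -0.6028 -0.0502]
```

View pics/w4.png

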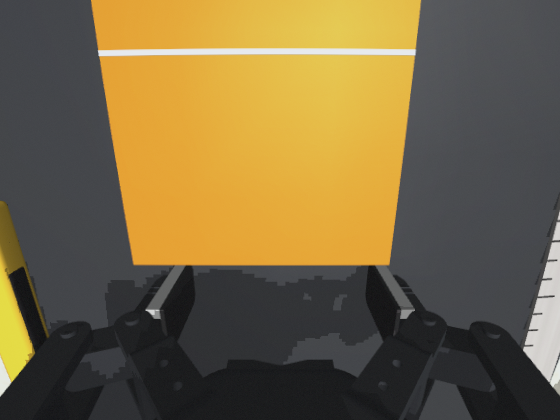

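The sheet is now square to the fingers. The line runs across rows ~52-53 from column 98 to 415, and the rear edge rests on both fingertips at row 265. The slab edge isn't in view yet, so I'll push 14 mm and measure.

```bash
python3 -m crank '[[[1,0.003,0,0,0],[1,0.006,0,0,0],[1,0.009,0,0,0],[1,0.012,0,0,0],[1,0.014,0,0,0],[1,0.014,0,0,0],[1,0.014,0,0,0]]]'
cat > e.py <<'E'
from m import *
import sys
o,im=look(sys.argv[1]); c=cam('wrist',o)
h=cv2.cvtColor(im,cv2.COLOR_RGB2HSV); g=h[:,:,2].astype(int); A=amber(im)
# score line: centroid of unsaturated pixels in each column between amber above/below
pts=[]
for x in range(115,400,4):
    col=h[20:110,x,1]; r=np.where(col<110)[0]
    if 1<=len(r)<14: pts.append((x,20+np.average(r,weights=110.-col[r])))
(x0,y0),(u,v)=fit(pts); L=[[x,y0+(x-x0)*v/u] for x in(115,400)]
P=plane(c,L,.046); print('line px',L,len(pts),'n',P@[.9958,.0916,0],ang(P))
# slab far edge: bright->dark going down, both sides of the sheet
E=[]
for x in list(range(15,85,3))+list(range(435,545,3)):
    k=cv2.GaussianBlur(np.float32(g[:130,x]).reshape(-1,1),(1,3),0).ravel(); d=np.diff(k); i=int(np.argmin(d))
    if d[i]<-20: E.append((x,i+.5))
print('edge pts',len(E),E[:3],E[-3:])
if len(E)>10:
    (x0,y0),(u,v)=fit(E); L=[[x,y0+(x-x0)*v/u] for x in(20,540)]
    P2=plane(c,L,.04); print('edge px',L,'n',P2@[.9958,.0916,0],ang(P2))
    R=Ro.from_quat(o['ee_rot']).as_matrix(); print('tool yaw',np.degrees(np.arctan2(R[1,0],R[0,0])))
    n=np.array([np.cos(np.radians(ang(P2))),np.sin(np.radians(ang(P2)))])
    print('gap left/right mm',1e3*((P2.mean(0)-P)[:,:2]@n))
E
python3 e.py pics/w5.png
```

```text
clock: 8.9
tool_pos: [0.4919, 0.0656, 0.0283]
ee_rot: [0.999, 0.046, 0.0, 0.0]
force: [-0.5, -0.3, -0.2]
gripper_width: 0.0856
gripper_force: 0.0
line px [[115, np.float32(51.591125)], [400, np.float32(50.21485)]] 72 n [0.5972 0.5977] 5.495998177187377
edge pts 61 [(15, 35.5), (18, 35.5), (21, 35.5)] [(537, 34.5), (540, 34.5), (543, 34.5)]
edge px [[20, np.float32(33.721912)], [540, np.float32(32.436047)]] n [0.6055 0.6064] 5.514266498952535
tool yaw 5.316363289363392
gap left/right mm [8.459  8.4933]
```

View pics/w5.png

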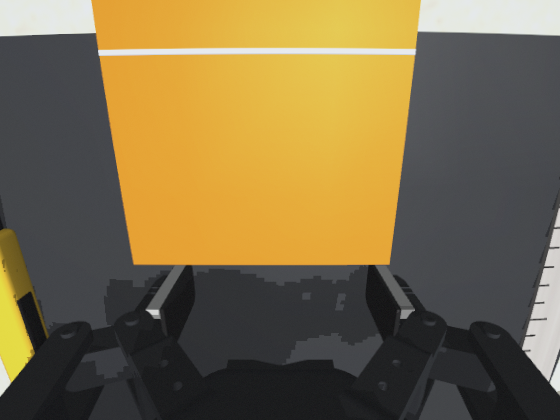

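The sheet is square, with the line at rows ~50-52 and the slab edge at rows ~32-36 on both sides. The edge bends with lens distortion, so I'll fit it in world coordinates, push 6 mm and measure again.

```bash
python3 -m crank '[[[1,0.002,0,0,0],[1,0.004,0,0,0],[1,0.006,0,0,0],[1,0.006,0,0,0],[1,0.006,0,0,0]]]' | sed -n 2,4p
python3 - <<'E'
s=open('e.py').read()
i=s.index("(x0,y0),(u,v)=fit(pts)"); j=s.index("# slab far edge")
s=s[:i]+'''W=plane(c,pts,.046)
a=np.polyfit(W[:,1],W[:,0],1); P=np.array([[np.polyval(a,y),y] for y in W[[0,-1],1]]); print('line',len(pts),pts[0],np.degrees(np.arctan(-a[0])))
'''+s[j:s.index("if len(E)>10")]+'''W=plane(c,E,.04); k=np.ones(len(W),bool)
for _ in range(4):
    b=np.polyfit(W[k,1],W[k,0],1); r=W[:,0]-np.polyval(b,W[:,1]); k=abs(r)<max(2*np.std(r[k]),4e-4)
print('edge',k.sum(),np.degrees(np.arctan(-b[0])),'rms mm',1e3*np.std(r[k]))
print('gap left/right mm',[1e3*(np.polyval(b,y)-x)/np.hypot(1,b[0]) for x,y in P])
'''
open('e.py','w').write(s)
E
python3 e.py pics/w6.png
```

```text
tool_pos: [0.4979, 0.0661, 0.0283]
ee_rot: [0.999, 0.046, 0.0, 0.0]
force: [0.2, 0.5, 0.4]
line 72 (115, np.float64(52.54983388704319)) 5.377533835610496
edge pts 61 [(15, 52.5), (18, 51.5), (21, 51.5)] [(537, 50.5), (540, 51.5), (543, 51.5)]
edge 61 5.467557077304382 rms mm 0.10968799699399327
gap left/right mm [np.float64(2.1622314912133507), np.float64(2.330875244929219)]
```

```bash
python3 -m crank '[[[1,0.001,0,0,0],[1,0.002,0,0,0],[1,0.002,0,0,0],[1,0.002,0,0,0]]]' | sed -n 2,4p
python3 e.py pics/w7.png
```

```text
tool_pos: [0.4995, 0.0663, 0.0283]
ee_rot: [0.999, 0.046, -0.0, 0.0]
force: [-0.9, 0.5, 0.2]
line 72 (115, np.float64(53.17482517482517)) 5.373040915300457
edge pts 61 [(15, 56.5), (18, 55.5), (21, 55.5)] [(537, 55.5), (540, 55.5), (543, 55.5)]
edge 61 5.437402954293781 rms mm 0.1176187331713187
gap left/right mm [np.float64(0.8351731951121564), np.float64(0.9557115799310154)]
```

View pics/w7.png

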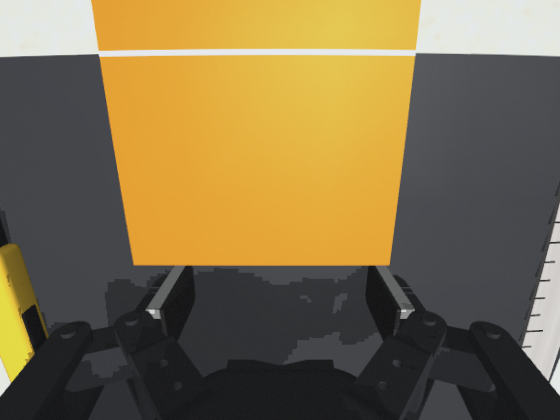

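The line is at row ~52 and the slab edge meets it at row ~55, with about 0.9 mm left once parallax is allowed for. One small push more.

```bash
python3 -m crank '[[[1,0.0005,0,0,0],[1,0.0007,0,0,0],[1,0.0007,0,0,0],[1,0.0007,0,0,0]]]' | sed -n 2,4p
python3 e.py pics/w8.png
```

```text
tool_pos: [0.5003, 0.0664, 0.0283]
ee_rot: [0.999, 0.046, 0.0, 0.0]
force: [-1.4, -0.0, 1.2]
line 72 (115, np.float64(53.175131348511385)) 5.371153532568844
edge pts 61 [(15, 58.5), (18, 58.5), (21, 58.5)] [(537, 57.5), (540, 57.5), (543, 57.5)]
edge 61 5.4201102002732116 rms mm 0.10060571481923461
gap left/right mm [np.float64(0.021140974483231108), np.float64(0.11286206811836967)]
```

The gap is now 0.02-0.11 mm and the angle is within 0.05°. I'll back off, rise and check again.

```bash
python3 -m crank '[[[1,-0.005,0,0,0],[1,-0.015,0,0,0],[1,-0.02,0,-0.02,0],[1,-0.02,0,-0.05,0],[1,-0.02,0,-0.08,0],[1,-0.02,0,-0.09,0],[1,-0.02,0,-0.09,0],[1,-0.02,0,-0.09,0],[1,-0.02,0,-0.09,0]]]' | sed -n 2,4p
sed -i 's/range(115,400,4)/range(195,345,3)/; s/list(range(15,85,3))+list(range(435,545,3))/list(range(118,170,2))+list(range(370,440,2))/' e.py; python3 e.py pics/w9.png
```

```text
tool_pos: [0.4793, 0.0645, 0.1169]
ee_rot: [0.999, 0.046, -0.001, -0.0]
force: [-1.0, 0.1, 0.2]
line 50 (195, np.float64(40.13496932515338)) 5.396125146722032
edge pts 61 [(118, 43.5), (120, 43.5), (122, 43.5)] [(434, 42.5), (436, 42.5), (438, 42.5)]
edge 61 5.469726936658728 rms mm 0.1690407799856052
gap left/right mm [np.float64(-0.1634043568999392), np.float64(-0.04338058644463427)]
```

View pics/w9.png

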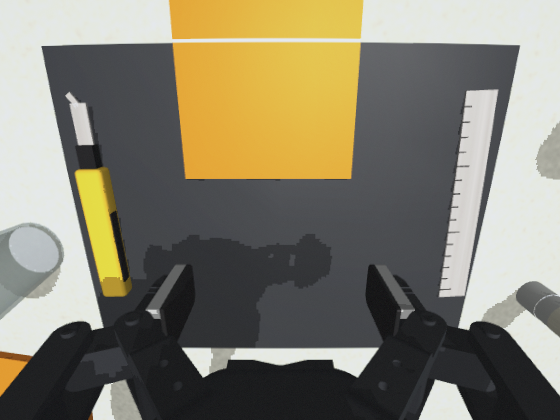

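From the raised, clear view the line (row ~40) lies on the slab edge (row ~43) to within about 0.2 mm and 0.1°. The cutter and rule are undisturbed, so I'm handing in.

```bash
python3 -c "
from rig import ctrl
print(ctrl.get_obs()['clock'],ctrl.finish_job())"
```

```text
the job is handed in; nothing more can be done
11.35 None
```

The score line lies along the slab's far edge to within about 0.2 mm and 0.1° as measured from the wrist camera; the sheet was only pushed, no bystander was touched, and the job was handed in at 11.4 s.

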